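# Test a safety bumper by stroking it from end to end

## Task

Test the curved black-and-yellow safety bumper: with the fingertips press its bar down lightly at the green-capped end, then run them along the curve to the red-capped end, keeping the bar slightly pressed all the way and never lifting off or pressing hard. Lift off there and press the blue reset button all the way down, then let it go. Do not shift the tools and parts lying round about.

Things in the scene. Friction and masses are not known exactly. Their poses are not given: they have to be found in the camera images.
- bumper: Fixed safety bumper: an aluminium channel, 46 mm wide, cheeks 20 mm high, out of which stands a sprung bar, black and yellow in turn. Origin on the bench surface under the middle, z up. The bar is round, 26 mm across, its top 43 mm above the bench all along when at rest.
- bumper_arc_centre (a point): Point on the bench about which the bar curves: from above, the bar's centre line is an arc of radius 200 mm about it, from -0.5 to +0.5 rad either side of this point's x axis (bumper frame: centre at x=-188, middle of bar at x=+12, its ends at x=-12, y=-96 and +96 mm, rounded ends 13 mm beyond).
- bumper_bar (a joint): How far the whole bar is pressed straight down, m: 0 at rest, stop at 0.010. A spring carries it: about 2 N begins to move it, 4 N holds it 5 mm down, and it comes back by itself. 3 to 6 mm is a good light stroke; it counts as pressed above 1.5 mm.
- green_cap: Small green cap, 24 mm wide, 7 mm high, fixed flat on the channel's foot about 24 mm beyond the end of the bar's centre line where the stroke begins; origin in the middle of its underside, 6 mm above the bench. It may be at either end.
- red_cap: The same cap in red, at the end where the stroke finishes.
- reset_button_top (a point): Centre of the top of the blue push button, 26 mm wide, in a small grey housing fixed to the bench; pressed straight down.
- reset_button (a joint): How far the reset button is pressed, m: 0 at rest, 0.006 fully down, which takes 5 N; it springs back.
- tape_roll: loose roll of black tape lying flat, 58x56x19 mm, on the bench; leave alone
- brass_drift: loose brass drift, 19x132x19 mm, on the bench; leave alone
- torch: loose dark torch, 33x111x33 mm, on the bench; leave alone
- bolt_1: loose bolt standing on its head, 21x18x63 mm, on the bench; leave alone
- bearing_6204: loose ball bearing, 47x47x14 mm, on the bench; leave alone
- screwdriver_cross: loose screwdriver with yellow handle, 30x205x30 mm, on the bench; leave alone

How it is judged:
By the outcome, as a careful person would: the job done as asked, in the order asked, and still so for the second after the job is handed in, with the robot touching nothing.
It also fails if it takes over 48 s, if anything falls off the work surface, if the arm or the gripper's body presses on something with over 40 N, if the wrist force passes 120 N, or if a joint passes its speed limit or range.

## Robot

A 7-joint arm with a two-finger parallel gripper is mounted at the origin on a cart in front of the work surface, level with it; the furniture and walls round the work are solid. World frame = base frame: x ahead of the robot, y to its left, z up, the work surface at z = 0. Lengths are in m, angles in rad, forces in N, time in s.
With the tool pointing down it reaches from about 0.425 to 0.875 m from the base axis. Payload 9.9 kg.
Tool frame: the origin (TCP) lies between the finger pads, 19 mm behind the fingertips; this is the grasp point; z points along the fingers, y is the line along which they close (so a half turn about z gives the same grasp; the last joint's range is limited). The gripper opens to 85 mm and grips with 20 to 120 N. Pads are 22 mm wide; open, the fingers measure 114 mm over their backs; the gripper's body (76 mm by 85 mm) begins 54 mm behind the grasp point. The pads swing forward as they close: fully open they stand 13 mm farther back than shut.
Start: joints at [-1.239, 0.576, 0.025, 1.437, -0.015, 1.129, -0.057], TCP at [0.273, 0.617, 0.25] pointing down, gripper open.
Joint ranges: [-2.76, 2.76], [-0.34, 2.15], [-1.52, 1.57], [0.19, 2.46], [-1.09, 4.23], [0.17, 1.99], [-2.82, 2.82]. Speed limits (rad/s): [2.22, 2.22, 3.01, 3.01, 3.14, 3.14, 3.14].

## Interface

Orientations are given as a rotation vector (axis times angle).
In Python, from plant import status, capture, camera_model, bot, models gives the robot as it stands.
- The arm moves only by the tool step_arm, never from a script. Its argument "moves" is one flat list of numbers, 4 for each row, row after row: the shift along the world's x, y, z in cm, then the turn about the world's z in degrees. A call has 1 to 8 rows; each row shifts and turns the commanded pose from where the row before left it; what a row does not reach is not made up. A row lasts 1/10 s, in which the tool goes at most 50 mm and 8.59 degrees, less where a joint would pass 70% of its speed; a pose out of reach is approached as far as the arm can. A call with a gripper value outside its range is refused whole. "grip" is the gripper's target within -1 to 1 (fully open at 1, half-way at 0, shut at -1), set as the call begins (left out, the last holds). The fingers move at their own pace and stop on an object; the grip force is fixed at half the most. Time passes only in rows, so rows that do not move let the fingers close. It gives the time, the measured TCP pose, the force, the opening and the grip force at its end, in the units of the state.
- status.observe(): the state, without advancing time (a new reading comes with each control period).
- capture(name): name is "scene" or "top" or "wrist"; returns (picture, depth): 400x640x3 uint8, red, green, blue; 400x640 float32, m along the optical axis (not along the pixel's ray), 0 where there is no reading.
- camera_model(name): a dict with "mtx" (3x3 intrinsics, pixels), "k1" (the pictures are not rectified: a ray, as slopes to the right and down, at radius r is drawn at 1 + k1 r^2 times it, then the intrinsics apply), "eye" and "attitude" of the camera in the world. Camera axes: x right, y down, z forward; pixel columns grow to the right and rows downward; lengths in m; the calibration is good to about 2 mm. A picture is of the moment at which its call begins: read the wrist's pose just before it. camera_model takes no time and is no camera call; for the wrist camera it gives the pose at the moment of the call.
- bot.job_done(): hands the job in; it is judged then, once.
Trained networks look in the newest picture that a camera, given by its name, has taken for a name from the list of things; names that differ only in an ending like _2 or _b are one class to them, and where a whole thing is asked for, a point or a joint stands for the part that bears it (a point fixed in the world has none). Each returns a list of dicts, best first, with "conf" (0 to 1); they miss things now and then, are a little off and sometimes report something else, mostly with a low value. They report only what shows in the picture. A call takes as long as a camera call.
- models.look_for(camera, name): "centre" ([x, y, z] in m, in the coordinates of the camera as it stood for that picture, good to about 4 mm: the middle of the surface that is visible of it).
- models.outline_of(camera, name): "pixels" (400x640 bool, what is visible of it).
The state is a dict: "clock": time; "joints": joint angles; "joint_vel": joint speeds; "effort": joint torques, N m; "tool_pos": TCP position; "eef_rot": TCP orientation; "ft_force": force on the tool from outside, world axes, zero at the start; "torque": the same for the moment, N m; "gripper_width": opening from 0.0 (shut) to 1.0 (fully open); "finger_force": force on a finger pad.
Only numpy, scipy, OpenCV 4.12 (cv2) and the standard library are available. Lean on these libraries where they do the work, as an engineer would, in place of code of your own. Each camera call takes 0.05 s, during which the arm holds its last target. There are 200 camera calls.

## Working session

There is one attempt and no reset: what is moved stays moved. The work goes in short steps, Python scripts to look and compute and a tool call to move; the robot and the scene stay as the last step left them, time stands still between calls to the robot, and variables do not carry over. Pictures are saved under pics/ and viewed, at most 10 in all, crops included, and the job is handed in when it is done.

Besides the shell and the picture viewer there is one more tool, called as name(argument=value, ...) on one line, values as JSON. step_arm: Moves the arm, as the interface text tells. Its arguments: {"type":"object","properties":{"moves":{"type":"array","items":{"type":"number"}},"grip":{"type":"number"}},"required":["moves"]}

```bash
mkdir -p pics; cat > h.py <<'E'
import numpy as np, cv2
from plant import status, capture, camera_model, bot, models
from scipy.spatial.transform import Rotation as R
def att(m):
    a=np.array(m["attitude"],float)
    return a if a.shape==(3,3) else (R.from_rotvec(a).as_matrix() if a.size==3 else R.from_quat(a).as_matrix())
def cloud(m,d):
    v,u=np.mgrid[0:400,0:640].astype(float)
    p=np.stack([u.ravel(),v.ravel()],1)[:,None]
    n=cv2.undistortPoints(p,np.array(m["mtx"],float),np.array([m["k1"],0,0,0.])).reshape(400,640,2)
    c=np.dstack([n,np.ones((400,640))])*d[...,None]
    return c@att(m).T+np.array(m["eye"])
def w(m,c): return att(m)@np.array(c)+np.array(m["eye"])
E
python3 - <<'E'
from h import *
print(status.observe())
for n in ["top","scene"]:
    m=camera_model(n); print(m)
    p,d=capture(n); cv2.imwrite(f"pics/{n}.png",p[...,::-1]); np.savez(f"{n}.npz",p=p,d=d)
    if n=="top":
        for t in ["bumper","green_cap","red_cap","reset_button_top","tape_roll","brass_drift","torch","bolt_1","bearing_6204","screwdriver_cross"]:
            for r in models.look_for(n,t)[:2]: print(n,t,round(r["conf"],2),w(m,r["centre"]).round(4))
E
```

```text
{'clock': 0.0, 'joints': array([-1.23879676,  0.57651015,  0.02485678,  1.43792149, -0.01496037,
        1.12898786, -0.05647423]), 'joint_vel': array([-8.06819970e-04,  5.21976251e-05, -9.97222975e-04,  4.86377858e-05,
       -2.56891533e-04,  1.49464069e-03, -8.45854256e-04]), 'effort': array([ 5.05542157e-04, -7.65767956e+01,  2.25068517e+00, -2.85961461e+01,
        1.53971545e-02,  1.31667082e-02, -2.48801513e-05]), 'tool_pos': array([0.27248715, 0.61709269, 0.24915293]), 'eef_rot': array([-6.48295983e-01, -3.07375552e+00,  2.55801736e-03]), 'ft_force': array([ 0.19582862, -1.30337575,  0.18200316]), 'torque': array([ 0.0098814 , -0.01772669, -0.01616942]), 'finger_force': 0.0, 'gripper_width': 0.9969466307700936}
{'mtx': array([[423.15263503,   0.        , 321.51025874],
       [  0.        , 423.15263503, 196.08059241],
       [  0.        ,   0.        ,   1.        ]]), 'k1': 0.02880959848212588, 'eye': array([ 0.37926854, -0.03447586,  1.05004176]), 'attitude': array([-2.12722537,  2.12820162, -0.1929012 ])}
top bumper 0.64 [ 0.5264 -0.1485  0.0209]
top green_cap 0.72 [ 0.5313 -0.1481  0.0195]
top green_cap 0.49 [ 0.5244 -0.0336  0.0072]
top red_cap 0.51 [ 0.5376 -0.1516  0.0385]
top red_cap 0.37 [ 0.5022 -0.2654  0.0113]
top tape_roll 0.76 [ 0.5903 -0.3561  0.0148]
top brass_drift 0.91 [ 0.3915 -0.0356  0.0154]
top brass_drift 0.16 [0.3956 0.0657 0.0366]
top torch 0.9 [ 0.3957 -0.1748  0.0292]
top bolt_1 0.38 [0.395  0.0625 0.0379]
top bearing_6204 0.68 [0.7096 0.0209 0.0127]
top screwdriver_cross 0.84 [ 0.7126 -0.1188  0.024 ]
{'mtx': array([[502.54149042,   0.        , 315.67054807],
       [  0.        , 502.54149042, 202.95669904],
       [  0.        ,   0.        ,   1.        ]]), 'k1': -0.11231190959570722, 'eye': array([-0.36256925,  0.39233111,  1.00624974]), 'attitude': array([-1.40963551,  2.13555801, -0.93288766])}
```

View pics/top.png

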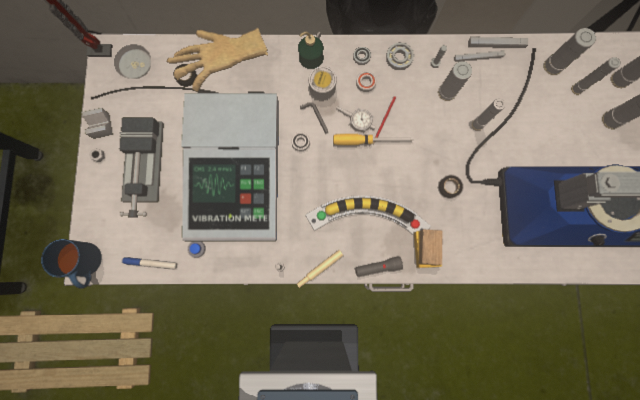

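The top view shows the bumper arc with the green cap at (321,215) and the red cap at (415,224). The blue button is at (196,248). The meter box is left of the bumper and a wooden block is near the red end at (430,248).

```bash
python3 - <<'E'
from h import *
from scipy.optimize import least_squares
for n in ["top","scene"]:
    m=camera_model(n);z=np.load(f"{n}.npz");p=z["p"].astype(int);P=cloud(m,z["d"]);X,Y,Z=P[...,0],P[...,1],P[...,2]
    r,g,b=p[...,0],p[...,1],p[...,2]
    box=(X>.42)&(X<.62)&(Y>-.32)&(Y<.03)
    def rep(nm,k):
        print(n,nm,k.sum(),np.median(P[k],0).round(4) if k.sum() else "", (P[k].min(0).round(3),P[k].max(0).round(3)) if k.sum() else "")
        return np.median(P[k],0) if k.sum() else None
    G=rep("green",box&(g>1.6*r)&(g>1.4*b)&(g>60)&(Z<.05))
    Rr=rep("red",box&(r>2.2*g)&(r>2.2*b)&(r>90)&(Z<.05))
    blue=(b>1.6*r)&(b>100)&(b>1.3*g)&(X>.3)&(X<.55)&(Y>.15)&(Y<.4)
    rep("blue",blue); 
    if n=="top": print(np.percentile(Z[blue],[5,25,50,75,95]).round(3))
    k=box&(Z>.035)&(Z<.055)&(Y<G[1])&(Y>Rr[1]+.0)
    # near chord between caps
    k&=(X>.45)&(X<.6); Q=P[k]
    mid=(G+Rr)[:2]/2; t=(Rr-G)[:2]; L=np.linalg.norm(t);t/=L; nn=np.array([-t[1],t[0]]); nn=nn if nn[0]>0 else -nn
    q=Q[:,:2]-mid; s=q@t;h=q@nn; ok=(abs(s)<.11)&(h>-.02)&(h<.06);Q=Q[ok]
    f=least_squares(lambda c:np.hypot(Q[:,0]-c[0],Q[:,1]-c[1])-.2,mid-.16*nn,loss="soft_l1",f_scale=.004)
    print("L",L,"fit",f.x.round(4),"rms",np.sqrt((f.fun**2).mean()),"n",len(Q),"ztop",np.percentile(Q[:,2],[50,90]))
    for nm,c in(("g",G),("r",Rr)):
        v=c[:2]-f.x; print(nm,np.hypot(*v),np.degrees(np.arctan2(v[1],v[0])))
# surroundings heights on grid
m=camera_model("top");P=cloud(m,np.load("top.npz")["d"])
for nm,(x0,x1,y0,y1) in dict(block=(.38,.52,-.36,-.27),meter=(.4,.85,.05,.32),path=(.36,.6,-.3,.35)).items():
    k=(P[...,0]>x0)&(P[...,0]<x1)&(P[...,1]>y0)&(P[...,1]<y1)&(P[...,2]>.02)
    print(nm,P[k].min(0).round(3),P[k].max(0).round(3))
E
python3 - <<'E'
import cv2
a=cv2.imread("pics/top.png")[180:300,160:460]
cv2.imwrite("pics/crop.png",cv2.resize(a,None,fx=2.6,fy=2.6,interpolation=2))
E
```

```text
top green 47 [ 0.5204 -0.0343  0.0122] (array([ 0.513, -0.044,  0.006]), array([ 0.528, -0.027,  0.017]))
top red 49 [ 0.4983 -0.265   0.012 ] (array([ 0.49 , -0.274,  0.009]), array([ 0.508, -0.255,  0.016]))
top blue 83 [0.4393 0.2707 0.0207] (array([0.427, 0.259, 0.008]), array([0.45 , 0.284, 0.026]))
[0.015 0.019 0.021 0.022 0.024]
L 0.2318120293019475 fit [ 0.346  -0.1339] rms 0.006646062917594647 n 853 ztop [0.04056539 0.04363689]
g 0.200823490223832 29.754086020430393
r 0.20089590822755196 -40.7325025378762
scene green 0  
scene red 28 [ 0.4949 -0.2592  0.0129] (array([ 0.487, -0.27 ,  0.006]), array([ 0.508, -0.252,  0.018]))
scene blue 430 [ 0.5146  0.2783 -0.4421] (array([ 0.354,  0.15 , -0.644]), array([0.537, 0.4  , 0.027]))Traceback (most recent call last):
  File "<stdin>", line 15, in <module>
TypeError: 'NoneType' object is not subscriptable
```

View pics/crop.png

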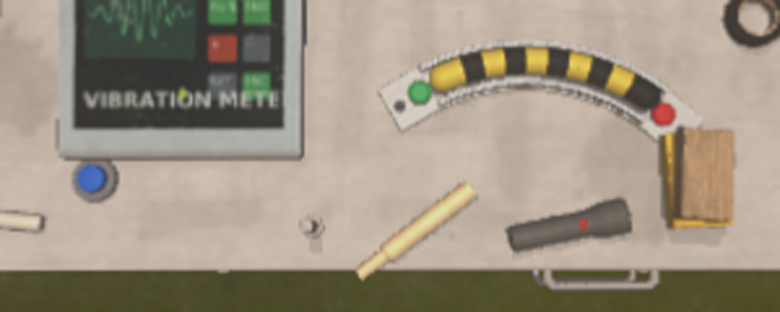

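View pics/scene.png

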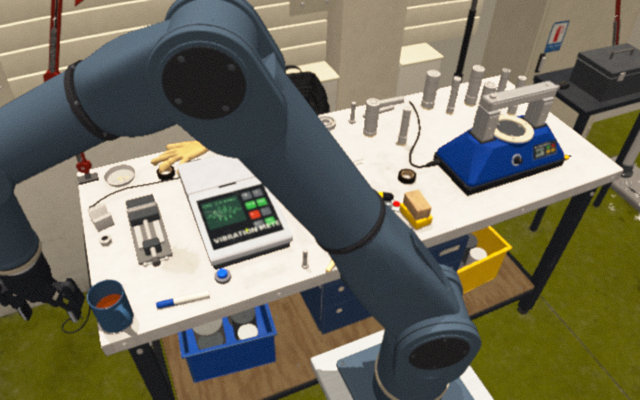

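The crop confirms the same layout, and the scene view confirms a clear path at about 0.25 m with only low objects beneath. The arc fit gives a centre of about (0.346, -0.134), the green bar end at about (0.530, -0.055) and the red end at about (0.512, -0.246).

step_arm(moves=[1.6,-4.2,0,-5,1.6,-4.2,0,-5,1.6,-4.2,0,-5,1.6,-4.2,0,-5,1.6,-4.2,0,-5,1.6,-4.2,0,-5,1.6,-4.2,0,-5,1.6,-4.2,0,-5], grip=-1)

```text
clock: 1.4
tool_pos: [0.4011, 0.2798, 0.2503]
eef_rot: [1.665, 2.664, 0.001]
ft_force: [1.0, 0.4, -0.3]
gripper_width: -0.001
finger_force: 0.0
```

step_arm(moves=[1.6,-4.2,0,-5,1.6,-4.2,0,-5,1.6,-4.2,0,-5,1.6,-4.2,0,-5,1.6,-4.2,0,-5,1.0,-4.2,0,-5,0,-4.2,0,-5,0,-4.2,0,-5])

```text
clock: 2.2
tool_pos: [0.4908, -0.0563, 0.2502]
eef_rot: [2.476, 1.933, 0.001]
ft_force: [0.4, 0.0, -0.1]
gripper_width: -0.001
finger_force: 0.0
```

step_arm(moves=[-1,-4,0,0,-1,-4,0,0,0,0,0,0,0,0,0,0])

```text
clock: 2.6
tool_pos: [0.4704, -0.1353, 0.2502]
eef_rot: [2.475, 1.935, 0.001]
ft_force: [0.3, -0.2, -0.2]
gripper_width: 0.004
finger_force: 0.0
```

```bash
python3 - <<'E'
from h import *
m=camera_model("wrist"); p,d=capture("wrist"); cv2.imwrite("pics/w1.png",p[...,::-1]); np.savez("w1.npz",p=p,d=d)
print(m["eye"],att(m)[:,2])
P=cloud(m,d);k=(P[...,2]>.035)&(P[...,2]<.055)&(d>0)
print(k.sum(), P[k].min(0),P[k].max(0))
P=cloud(camera_model("top"),np.load("top.npz")["d"])
for nm,(x0,x1,y0,y1) in dict(block=(.38,.51,-.36,-.275),meter=(.46,.85,.05,.32)).items():
    k=(P[...,0]>x0)&(P[...,0]<x1)&(P[...,1]>y0)&(P[...,1]<y1)&(P[...,2]>.03)
    print(nm,P[k].min(0).round(3),P[k].max(0).round(3))
E
```

```text
[ 0.48823952 -0.06218732  0.37370373] [-0.07045437 -0.28371236 -0.95631767]
5377 [ 0.47879168 -0.44270289  0.03500237] [ 0.7666149  -0.04034836  0.05477669]
block [ 0.394 -0.317  0.03 ] [ 0.478 -0.275  0.073]
meter [0.46  0.072 0.03 ] [0.85  0.295 0.103]
```

View pics/w1.png

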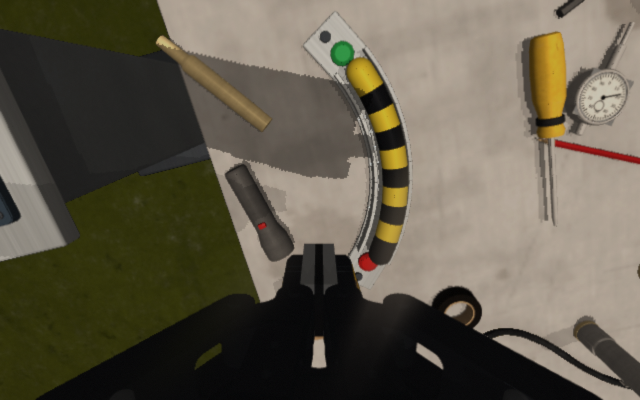

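The wrist view shows the whole bar from the green cap (343,53) to the red cap (367,262), with the bar itself from (360,65) to (380,258). I'll fit a torus section to it.

```bash
python3 - <<'E'
from h import *
from scipy.optimize import least_squares
m=camera_model("wrist");z=np.load("w1.npz");p=z["p"].astype(int);P=cloud(m,z["d"]);r,g,b=p[...,0],p[...,1],p[...,2]
X,Y,Z=P[...,0],P[...,1],P[...,2]
rho=np.hypot(X-.346,Y+.134);a=np.degrees(np.arctan2(Y+.134,X-.346))
k=(z["d"]>0)&(Z>.033)&(Z<.055)&(abs(rho-.2)<.02)&(a<24)&(a>-31);Q=P[k]
f=least_squares(lambda c:np.hypot(np.hypot(Q[:,0]-c[0],Q[:,1]-c[1])-.2,Q[:,2]-c[2])-.013,[.346,-.134,.03],loss="soft_l1",f_scale=.002)
print(len(Q),f.x,np.abs(f.fun).mean())
c=f.x[:2]
# bare table height check
t=(abs(X-.62)<.02)&(abs(Y+.15)<.05);print("table",np.median(Z[t]))
near=(abs(rho-.2)<.06)
for nm,kk in dict(g=near&(g>1.6*r)&(g>1.4*b)&(g>60),r=near&(r>2.2*g)&(r>2.2*b)&(r>90)&(Z<.03)).items():
    q=np.median(P[kk],0);v=q[:2]-c;print(nm,kk.sum(),q.round(4),np.hypot(*v),np.degrees(np.arctan2(v[1],v[0])))
yl=(r>120)&(b<80)&(g>90)&k;print("yellow ang",np.degrees(np.arctan2(Y[yl]-c[1],X[yl]-c[0])).max())
P=cloud(camera_model("top"),np.load("top.npz")["d"])
for x0 in np.arange(.42,.60,.02):
    k=(abs(P[...,0]-x0)<.01)&(P[...,1]>.2)&(P[...,1]<.32)&(P[...,2]>-.1); print(round(x0,2),P[k][:,2].max().round(3),end="; ")
E
```

```text
4686 [ 0.34762094 -0.13060924  0.02940737] 0.0004909649610935492
table -0.0008057661295832186
g 435 [ 0.5199 -0.0297  0.0119] 0.19966806864834225 30.365972352635403
r 191 [ 0.4973 -0.2603  0.0119] 0.198036454309996 -40.90218168362449
yellow ang 23.316730168145988
0.42 0.024; 0.44 0.026; 0.46 0.063; 0.48 0.067; 0.5 0.069; 0.52 0.071; 0.54 0.076; 0.56 0.077; 0.58 0.081;
```

step_arm(moves=[1.5,2.1,0,0,1.5,2.1,0,0,1.5,2.1,-2,0,1.6,2.1,-4,0,0,0,-4,0,0,0,-4,0,0,0,-3,0,0,0,0,0])

```text
clock: 3.45
tool_pos: [0.5297, -0.0483, 0.0766]
eef_rot: [-2.466, -1.938, 0.007]
ft_force: [-0.0, 0.9, 0.6]
gripper_width: 0.006
finger_force: 0.0
```

step_arm(moves=[0,0,-0.5,0,0,0,-0.3,0,0,0,-0.2,0,0,0,0,0,0,0,0,0])

```text
clock: 3.95
tool_pos: [0.532, -0.0505, 0.0707]
eef_rot: [2.472, 1.938, 0.002]
ft_force: [-0.2, 0.2, 1.8]
gripper_width: -0.001
finger_force: 0.0
```

step_arm(moves=[0,0,-0.2,0,0,0,0,0,0,0,0,0])

```text
clock: 4.25
tool_pos: [0.5316, -0.0505, 0.068]
eef_rot: [-2.473, -1.938, 0.0]
ft_force: [0.1, 0.2, -0.0]
gripper_width: 0.0
finger_force: 0.0
```

```bash
python3 - <<'E'
from h import *
m=camera_model("wrist");s=status.observe();print(s["tool_pos"],s["ft_force"])
p,d=capture("wrist");cv2.imwrite("pics/w2.png",p[...,::-1])
s=status.observe();print(s["tool_pos"],s["ft_force"])
E
```

```text
[ 0.53162374 -0.05054321  0.06799805] [ 0.10704608  0.20513623 -0.04917217]
[ 0.5316066  -0.05051098  0.06799219] [0.35151446 0.16726874 0.53650007]
```

View pics/w2.png

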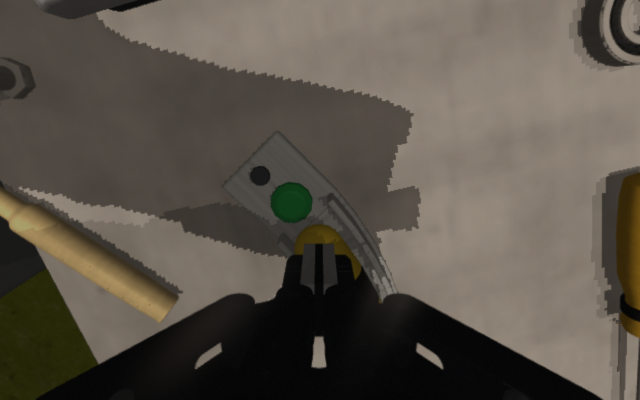

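The fingertips (319,250) are over the yellow bar end beside the green cap (291,202), and there is no contact yet. Now pressing.

step_arm(moves=[0,0,-0.4,0,0,0,-0.2,0,0,0,-0.2,0,0,0,0,0,0,0,0,0])

```text
clock: 4.8
tool_pos: [0.5316, -0.0505, 0.0599]
eef_rot: [-2.473, -1.938, 0.0]
ft_force: [-0.6, -0.1, 0.8]
gripper_width: 0.001
finger_force: 0.6
```

step_arm(moves=[0,0,-0.2,0,0,0,0,0,0,0,0,0])

```text
clock: 5.1
tool_pos: [0.5316, -0.0505, 0.058]
eef_rot: [-2.472, -1.938, 0.0]
ft_force: [-1.5, -0.1, 2.0]
gripper_width: -0.001
finger_force: 1.0
```

```bash
cat > f.py <<'E'
from h import *
F=[];
for i in range(8):
    capture("wrist"); s=status.observe(); F.append(np.r_[s["ft_force"],s["finger_force"],s["tool_pos"]])
print(np.mean(F,0).round(4),np.std(F,0).round(3)[:4])
E
python3 f.py
```

```text
[-0.6625  0.5682  2.1872  1.013   0.5316 -0.0505  0.058 ] [0.283 0.368 0.673 0.002]
```

step_arm(moves=[0,0,-0.15,0,0,0,0,0])

```text
clock: 5.7
tool_pos: [0.5316, -0.0505, 0.0564]
eef_rot: [-2.473, -1.938, 0.0]
ft_force: [-0.4, 0.7, 2.3]
gripper_width: -0.001
finger_force: 1.3
```

```bash
python3 f.py
```

```text
[-0.923   0.2739  2.8107  1.3164  0.5316 -0.0505  0.0565] [0.349 0.447 0.33  0.005]
```

```bash
cat > dz.py <<'E'
from h import *
m=camera_model("top");d0=np.load("top.npz")["d"];p,d1=capture("top");cv2.imwrite("pics/t2.png",p[...,::-1])
P0,P1=cloud(m,d0),cloud(m,d1)
rho=np.hypot(P0[...,0]-.3476,P0[...,1]+.1306)
k=(abs(rho-.2)<.009)&(P0[...,2]>.036)&(P0[...,2]<.048)&(P0[...,0]>.49)
z=(P1-P0)[...,2];v=k&(abs(z)<.02)&(d1>0)
t=(abs(P0[...,0]-.6)<.03)&(abs(P0[...,1]+.2)<.06)&(abs(z)<.02)
print(k.sum(),v.sum(),np.median(z[v])*1e3,z[v].mean()*1e3,z[v].std()*1e3/np.sqrt(max(v.sum(),1)),"table",t.sum(),z[t].mean()*1e3)
E
python3 dz.py
```

```text
655 444 -5.168829107493389 -5.322520540822667 0.1277841430279511 table 1067 -0.023611878021452194
```

The bar is 5.2 mm down, measured by depth difference. Next I work out the arc rows.

```bash
python3 - <<'E'
import numpy as np
a=np.radians(np.linspace(23.5,-33.9,33));p=np.c_[34.76+20*np.cos(a),-13.06+20*np.sin(a)]
c=np.array([53.16,-5.05])
for i in range(1,33):
    s=(p[i]-c).round(2);c=c+s;print(f"{s[0]:.2f}, {s[1]:.2f}, 0, 0,",end="\n" if i%8==0 else " ")
E
```

```text
0.18, -0.61, 0, 0, 0.22, -0.59, 0, 0, 0.21, -0.59, 0, 0, 0.18, -0.60, 0, 0, 0.17, -0.60, 0, 0, 0.15, -0.61, 0, 0, 0.13, -0.61, 0, 0, 0.11, -0.62, 0, 0,
0.09, -0.62, 0, 0, 0.07, -0.62, 0, 0, 0.05, -0.63, 0, 0, 0.03, -0.62, 0, 0, 0.01, -0.63, 0, 0, -0.01, -0.62, 0, 0, -0.03, -0.63, 0, 0, -0.04, -0.62, 0, 0,
-0.07, -0.63, 0, 0, -0.08, -0.62, 0, 0, -0.11, -0.61, 0, 0, -0.12, -0.62, 0, 0, -0.15, -0.61, 0, 0, -0.16, -0.60, 0, 0, -0.18, -0.60, 0, 0, -0.20, -0.59, 0, 0,
-0.22, -0.59, 0, 0, -0.24, -0.58, 0, 0, -0.25, -0.57, 0, 0, -0.28, -0.56, 0, 0, -0.29, -0.56, 0, 0, -0.30, -0.54, 0, 0, -0.33, -0.54, 0, 0, -0.34, -0.52, 0, 0,
```

step_arm(moves=[0.18,-0.61,0.05,0,0.22,-0.59,0,0,0.21,-0.59,0,0,0.18,-0.6,0,0,0.17,-0.6,0,0,0.15,-0.61,0,0,0.13,-0.61,0,0,0.11,-0.62,0,0])

```text
clock: 6.95
tool_pos: [0.5453, -0.0993, 0.057]
eef_rot: [2.473, 1.938, 0.0]
ft_force: [0.5, 1.7, 2.2]
gripper_width: -0.001
finger_force: 1.2
```

step_arm(moves=[0.09,-0.62,0,0,0.07,-0.62,0,0,0.05,-0.63,0,0,0.03,-0.62,0,0,0.01,-0.63,0,0,-0.01,-0.62,0,0,-0.03,-0.63,0,0,-0.04,-0.62,0,0])

```text
clock: 7.75
tool_pos: [0.5468, -0.1492, 0.057]
eef_rot: [2.473, 1.938, 0.0]
ft_force: [0.2, 2.7, 2.9]
gripper_width: -0.004
finger_force: 1.2
```

step_arm(moves=[-0.07,-0.63,0,0,-0.08,-0.62,0,0,-0.11,-0.61,0,0,-0.12,-0.62,0,0,-0.15,-0.61,0,0,-0.16,-0.6,0,0,-0.18,-0.6,0,0,-0.2,-0.59,0,0])

```text
clock: 8.55
tool_pos: [0.536, -0.198, 0.057]
eef_rot: [2.473, 1.938, 0.0]
ft_force: [1.3, 2.1, 1.9]
gripper_width: 0.001
finger_force: 1.2
```

step_arm(moves=[-0.22,-0.59,0,0,-0.24,-0.58,0,0,-0.25,-0.57,0,0,-0.28,-0.56,0,0,-0.29,-0.56,0,0,-0.3,-0.54,0,0,-0.33,-0.54,0,0,-0.34,-0.52,0,0])

```text
clock: 9.35
tool_pos: [0.5134, -0.2426, 0.057]
eef_rot: [2.473, 1.938, -0.0]
ft_force: [1.7, 2.1, 2.9]
gripper_width: 0.001
finger_force: 1.2
```

step_arm(moves=[0,0,0,0,0,0,0,0])

```text
clock: 9.55
tool_pos: [0.5131, -0.2429, 0.057]
eef_rot: [2.473, 1.937, -0.001]
ft_force: [-0.8, -1.8, 1.4]
gripper_width: -0.004
finger_force: 1.2
```

```bash
python3 dz.py; python3 -c "
from h import *
p,d=capture('wrist');cv2.imwrite('pics/w3.png',p[...,::-1])"
```

```text
655 306 -4.814715897386579 -4.905739204012481 0.16157794506026146 table 1080 -0.06650727432512064
```

View pics/w3.png

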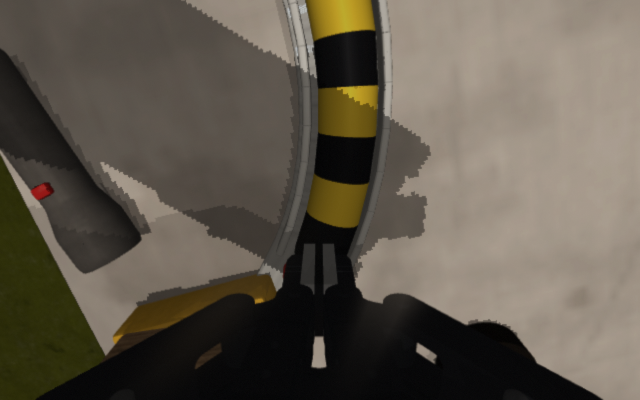

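The fingertips rest on the last black section at the red end (318,245), with the bar still 4.8 mm down. Next I lift off and go to the button, turning about 98° so the fingers lie parallel to the meter's edge.

step_arm(moves=[0,0,3,0,0,0,4.5,0,0,0,4.5,0,0,0,4.5,0,-0.7,3.5,2,7,-0.7,3.5,0,7,-0.7,3.5,0,7,-0.7,3.5,0,7])

```text
clock: 10.45
tool_pos: [0.4851, -0.1003, 0.242]
eef_rot: [-1.923, -2.484, -0.0]
ft_force: [-0.2, 0.3, -0.4]
gripper_width: 0.003
finger_force: 0.0
```

step_arm(moves=[-0.8,3.7,0,7,-0.8,3.7,0,7,-0.8,3.7,0,7,-0.8,3.7,0,7,-0.8,3.7,0,7,-0.8,3.7,0,7,-0.8,3.7,0,7,-0.8,3.7,0,7])

```text
clock: 11.25
tool_pos: [0.4207, 0.1956, 0.2419]
eef_rot: [-0.532, -3.096, 0.0]
ft_force: [-0.2, 0.1, -0.2]
gripper_width: -0.0
finger_force: 0.0
```

step_arm(moves=[-0.5,3.8,0,7,-0.5,3.8,0,7,0,0,0,0,0,0,0,0])

```text
clock: 11.65
tool_pos: [0.411, 0.2705, 0.2415]
eef_rot: [-0.157, -3.137, 0.001]
ft_force: [-0.4, -1.1, 0.1]
gripper_width: 0.003
finger_force: 0.0
```

```bash
python3 - <<'E'
from h import *
m=camera_model("wrist");s=status.observe();print(s["tool_pos"],s["joints"].round(2));p,d=capture("wrist");cv2.imwrite("pics/w4.png",p[...,::-1])
P=cloud(m,d);p=p.astype(int);r,g,b=p[...,0],p[...,1],p[...,2];X,Y,Z=P[...,0],P[...,1],P[...,2]
k=(b>1.6*r)&(b>90)&(b>1.3*g)&(np.hypot(X-.439,Y-.271)<.03);Q=P[k];t=Q[Q[:,2]>np.percentile(Q[:,2],60)-.003]
print(k.sum(),np.percentile(Z[k],[5,50,95]),len(t),t.mean(0),t.min(0),t.max(0))
q=(Y>.24)&(Y<.30)&(Z>.04)&(X<.5)&(d>0)&(X>.44);print("meter",X[q].min(),Z[q].max())
tb=(np.hypot(X-.40,Y-.24)<.015);print("table",np.median(Z[tb]))
E
```

```text
[0.41098689 0.2704526  0.24154597] [-0.6   0.32 -0.1   1.92  0.04  0.91  0.75]
59 [0.01942383 0.02146731 0.02232194] 58 [0.44449894 0.26850225 0.02130787] [0.43181613 0.26301789 0.01875179] [0.45020147 0.27989627 0.02279193]
meter 0.4542688567103743 0.06334141211807637
table 0.28899217024522605
```

View pics/w4.png

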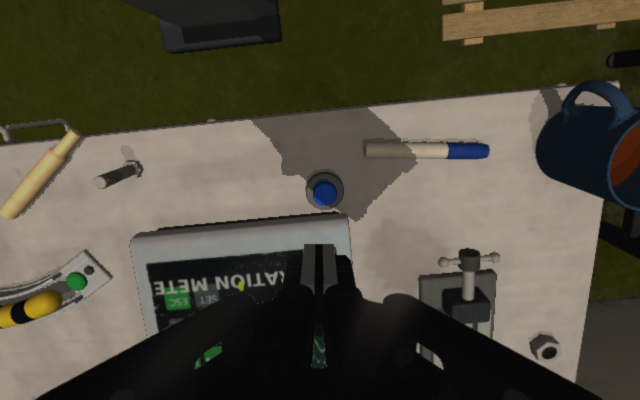

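The button is at (324,193) in the wrist view, just off the meter's front edge (y≈215–240), and part of it is in shadow. I'll redo the blue mask with a looser threshold.

```bash
python3 - <<'E'
from h import *
m=camera_model("wrist");p=cv2.imread("pics/w4.png")[...,::-1].astype(int);r,g,b=p[...,0],p[...,1],p[...,2]
k=(b>1.6*r)&(b>1.25*g)&(b>40);k[:165]=0;k[225:]=0;k[:,295:355]&=True;k[:,:295]=0;k[:,355:]=0
v,u=np.nonzero(k);print(len(u),u.min(),u.max(),v.min(),v.max(),u.mean(),v.mean())
for uu,vv in((u.mean(),v.mean()),((u.min()+u.max())/2,(v.min()+v.max())/2)):
    n=cv2.undistortPoints(np.array([[[uu,vv]]]),m["mtx"],np.array([m["k1"],0,0,0.]))[0,0]
    ray=att(m)@np.r_[n,1];print(m["eye"]+ray*(.022-m["eye"][2])/ray[2])
print(m["eye"],status.observe()["tool_pos"])
E
```

```text
481 313 336 181 205 324.46985446985445 193.0935550935551
[0.43728507 0.27337214 0.022     ]
[0.43718679 0.27341356 0.022     ]
[0.33684293 0.27769791 0.36515113] [0.4113721  0.26934114 0.24163882]
```

step_arm(moves=[1.1,0.15,0,0,1.2,0.15,0,0,0,0,-4,0,0,0,-4,0,0,0,-4,0,0,0,-4,0,0,0,-2.5,0,0,0,0,0])

```text
clock: 12.5
tool_pos: [0.4343, 0.2712, 0.054]
eef_rot: [-0.162, -3.134, 0.006]
ft_force: [-0.9, 1.3, 0.8]
gripper_width: 0.001
finger_force: 0.0
```

step_arm(moves=[0,0,-0.5,0,0,0,-0.3,0,0,0,-0.3,0,0,0,0,0,0,0,0,0])

```text
clock: 13.0
tool_pos: [0.4349, 0.273, 0.0466]
eef_rot: [0.16, 3.137, 0.001]
ft_force: [0.6, 0.8, 0.2]
gripper_width: 0.0
finger_force: 0.0
```

step_arm(moves=[0,0,-0.3,0,0,0,-0.3,0,0,0,0,0,0,0,0,0])

```text
clock: 13.4
tool_pos: [0.4348, 0.2731, 0.04]
eef_rot: [0.159, 3.137, 0.0]
ft_force: [0.5, 1.0, 2.0]
gripper_width: -0.001
finger_force: 0.9
```

step_arm(moves=[0,0,-0.2,0,0,0,-0.1,0,0,0,0,0])

```text
clock: 13.7
tool_pos: [0.4348, 0.273, 0.037]
eef_rot: [0.16, 3.137, 0.0]
ft_force: [0.5, 1.1, 2.7]
gripper_width: 0.002
finger_force: 1.8
```

step_arm(moves=[0,0,-0.2,0,0,0,-0.1,0,0,0,0,0])

```text
clock: 14.0
tool_pos: [0.4348, 0.273, 0.0347]
eef_rot: [0.16, 3.137, 0.001]
ft_force: [-1.3, -0.8, 14.0]
gripper_width: 0.006
finger_force: 7.2
```

The force jumped to 14 N, so the button is on its stop. Releasing.

step_arm(moves=[0,0,0.5,0,0,0,2,0,0,0,4,0,0,0,4,0,0,0,4,0,0,0,0,0,0,0,0,0])

```text
clock: 14.7
tool_pos: [0.4347, 0.2728, 0.1795]
eef_rot: [0.16, 3.136, 0.001]
ft_force: [0.5, -0.1, -0.9]
gripper_width: 0.0
finger_force: 0.0
```

```bash
python3 -c "
from h import *
s=status.observe();print(s['tool_pos'],s['ft_force'],s['finger_force']);print(bot.job_done())"
```

```text
[0.43471222 0.27280794 0.17954101] [ 0.54286479 -0.14305021 -0.86255919] 0.0
the job is handed in; nothing more can be done
None
```

I stroked the bar from the green end to the red end with it pressed about 5 mm throughout, then pressed the reset button to its stop and released it; the job was handed in at about 15 s, with no verdict returned.

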